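Load a conveyor roller into a sprung twin-saddle cradle

ROBOT

A 6-joint arm with a two-finger parallel gripper is mounted at the origin on the work surface; the furniture and walls round the work are solid. World frame = base frame: x ahead of the robot, y to its left, z up, the work surface at z = 0. Lengths are in m, angles in rad, forces in N, time in s.
With the tool pointing down it reaches from about 0.375 to 0.825 m from the base axis. Payload 5.5 kg.
Tool frame: the origin (TCP) lies on the front face of the gripper's body, between the roots of the fingers; the fingertips stand 73 mm ahead of it and the grasp point (between the pads) lies 54 mm ahead of it; z points along the fingers, y is the line along which they close (so a half turn about z gives the same grasp; the last joint's range is limited). The gripper opens to 85 mm and grips with 20 to 120 N. Pads are 22 mm wide; open, the fingers measure 114 mm over their backs; the gripper's body (76 mm by 85 mm) begins 54 mm behind the grasp point. The pads swing forward as they close: fully open they stand 13 mm farther back than shut.
Start: joints at [1.318, 0.314, -0.047, 1.21, 0, 1.571], TCP at [0.15, 0.581, 0.304] pointing down, gripper open.
Joint ranges: [-2.67, 2.67], [-0.69, 1.73], [-1.03, 1.25], [-2.08, 2.16], [-1.42, 1.45], [-3.14, 3.14]. Speed limits (rad/s): [2.39, 2.39, 3.01, 3.14, 3.14, 3.14].

INTERFACE

Orientations are given as a rotation vector (axis times angle).
In Python, from bench import arm gives the robot as it stands. Calls block until the motion is done:
- arm.move_to(position, orientation): joint-space move of the TCP to a pose.
- arm.servo_line(position, orientation=None, rate=0.15, guard=None): straight line of the TCP; orientation=None keeps the orientation; rate is the mean speed in m/s. With guard (N) it stops when the force on the tool has changed by that much, and returns True; else False.
- arm.move_joints(angles): joint-space move.
- arm.grip(opening, force=None): finger opening in m; force is the grip in N (None keeps the last); returns when the fingers have stopped.
- arm.sleep(seconds).
- arm.ik(position, orientation): joint angles nearest the present ones, or None.
- arm.get_state(): the state.
- arm.snapshot(name): name is "scene" or "top" or "wrist"; returns a dict with "color" (420x560x3 uint8, red, green, blue), "K" (3x3 intrinsics, pixels), "dist_coeffs" ([k1, k2, p1, p2, k3] as OpenCV has them; the pictures are not rectified), "extrinsics" (4x4, takes a point from camera to world coordinates); the wrist camera has in their place "mount" (4x4, takes a point from camera to tool coordinates, whose origin is the TCP and whose axes are the flange's). Camera axes: x right, y down, z forward; pixel columns grow to the right and rows downward; lengths in m; the calibration is good to about 2 mm. A picture is of the moment at which its call begins: read the wrist's pose just before it. There is no depth.
A pose or a line that the arm cannot do raises arm.Unreachable and nothing moves.
- arm.job_done(): hands the job in; it is judged then, once.
Trained networks look in a picture, given as the dict that the camera call returned (one of the last four; its "shot" number tells which), for a name from the list of things; names that differ only in an ending like _2 or _b are one class to them, and where a whole thing is asked for, a point or a joint stands for the part that bears it (a point fixed in the world has none). Each returns a list of dicts, best first, with "p" (0 to 1); they miss things now and then, are a little off and sometimes report something else, mostly with a low value. They report only what shows in the picture. A call takes as long as a camera call. They do not tell look-alikes from the thing itself.
- arm.search_frame(picture, name): "position" ([x, y, z] in m, in world coordinates, good to about 4 mm: the middle of the surface that is visible of it).
- arm.place_of(picture, name): "position" ([x, y, z] in m, in world coordinates, good to about 4 mm: a listed point, or the origin of a listed thing).
The state is a dict: "t": time; "q": joint angles; "joint_velocities": joint speeds; "joint_torque": joint torques, N m; "tcp_pos": TCP position; "ee_rot": TCP orientation; "ft_force": force on the tool from outside, world axes, zero at the start; "moment": the same for the moment, N m; "grip_width": finger opening in m; "finger_force": force on a finger pad.
Only numpy, scipy, OpenCV 4.12 (cv2) and the standard library are available. Lean on these libraries where they do the work, as an engineer would, in place of code of your own. Each camera call takes 0.05 s, during which the arm holds its last target. There are 200 camera calls.

TASK

Load the standing metal roller into the sprung cradle. It cannot be laid down in one grip, so first park it on the sloping rest with its lower end down against the foot plate and let go of it, then take it again across its middle. In the cradle, press the sprung pad back with one end of the roller, lower the roller behind the fixed lip at the other end until it settles on both saddles, and only then let go; leave the other things on the bench where they are.

Things in the scene. Friction and masses are not known exactly. Their poses are not given: they have to be found in the camera images.
- roller: plain bare-metal roller, a smooth solid cylinder 44 mm in diameter and 150 mm long, about 0.35 kg (0.25 to 0.5), standing on end on the bench; both ends are alike and flat. Origin at the centre of the end it stands on, z along its axis
- roller_center (a point): centre of the roller, half-way along its axis (75 mm from either end); axes as roller
- rest_bed: bed of the fixed sloping rest. Origin = centre of the parked roller, 95 mm above the bench. x = the parked roller's axis, down the slope at 45 degrees, away from the robot; y level, across; z the slope's upward normal. Two saddles under it at x = -35 and +45 mm, 20 mm long, 40 mm wide (narrower than the roller), each with two small wheels, self-centring. Open above and at the upper end
- rest_foot (a point): middle of the face of the rest's foot plate, which stops the roller's lower end: at x = +75 mm on the axis of rest_bed (same axes). The plate is 40 mm wide and reaches from z = -42 to +4 mm
- cradle_seat (a point): centre of the roller when home in the fixed sprung cradle, 75 mm above the bench (base plate 206 x 70 x 10 mm). x = the roller's axis there, level, away from the robot towards the sprung pad; y across; z up. Two saddles as on the rest, at x = -45 and +45 mm. Fingers can straddle them. The squeeze of the spring can hold the roller off-centre unless it is worked down
- cradle_lip (a point): middle of the top edge of the cradle's fixed lip, at the near end: 75 mm from cradle_seat along -x and 9 mm below it (13 mm above the underside of the seated roller). The lip is 8 mm thick, 40 mm wide; axes as cradle_seat
- plunger_face (a point): point on the face of the cradle's sprung pad, on the axis of the seated roller; it moves with the pad. Face at x = +65 mm from cradle_seat when free, +75 mm with the roller home, +82 mm at the hard stop. Pad 40 mm wide, from 18 mm below to 36 mm above this point; behind it a housing to x = 107 mm, lower than the pad
- plunger (a joint): travel of the sprung pad of the cradle: 0 = free (fully out), 0.010 = roller home, 0.017 = hard stop. The spring pushes back with about 3.5 N at 0, 7 N at 0.010, 9.5 N at 0.017
- washer_jar: lidded jar of washers, 60 mm diameter, 78 mm high; origin at the centre of its underside; leave alone
- thread_lock: standing bottle with pointed cap, 50 mm diameter, 143 mm high; origin at the centre of its underside; leave alone
- blue_tape: roll of blue tape lying flat, 84 mm diameter, 19 mm high; origin at the centre of its underside; leave alone
Not all that is in view belongs to the job. What is shaped like the roller but blue or turquoise is not meant.

How it is judged:
By the outcome, as a careful person would: the job done as asked, in the order asked, and still so for the second after the job is handed in, with the robot touching nothing.
It also fails if it takes over 69 s, if anything falls off the work surface, if the arm or the gripper's body presses on something with over 40 N, if the wrist force passes 120 N, or if a joint passes its speed limit or range.

## Working session

There is one attempt and no reset: what is moved stays moved. The work goes in short steps, each a Python script; the robot and the scene stay as the last script left them, time stands still between calls to the robot, and variables do not carry over. Pictures are saved under pics/ and viewed, at most 10 in all, crops included, and the job is handed in when it is done.

```bash
mkdir -p pics; ls; python3 - <<'E'
from bench import arm
import cv2, numpy as np
s=arm.get_state(); print(s['t'],s['tcp_pos'],s['ee_rot'],s['ft_force'])
for c in ("scene","top"):
    p=arm.snapshot(c); cv2.imwrite(f"pics/{c}0.png",p["color"][:,:,::-1])
    print(c,np.round(p["K"],1).tolist(),np.round(p["dist_coeffs"],3),np.round(p["extrinsics"],3).tolist())
    for n in ("roller","roller_center","rest_bed","rest_foot","cradle_seat","cradle_lip","plunger_face","washer_jar","thread_lock","blue_tape"):
        print(n,[(np.round(d["position"],3).tolist(),round(d["p"],2)) for d in arm.place_of(p,n)])
print(arm.get_state()['t'])
E
```

```text
pics
0.0 [0.14996056 0.5804891  0.30302252] [-3.96035970e-01 -3.11636142e+00  2.70265011e-03] [-0.45997225 -0.59419873 -0.39826499]
scene [[436.8, 0.0, 283.1], [0.0, 436.8, 208.0], [0.0, 0.0, 1.0]] [0.047 0.    0.    0.    0.   ] [[0.837, -0.34, 0.428, 0.08], [-0.547, -0.525, 0.652, -0.614], [0.003, -0.78, -0.626, 0.662], [0.0, 0.0, 0.0, 1.0]]
roller [([0.467, -0.064, 0.0], 0.79), ([0.548, -0.007, -0.002], 0.59), ([0.376, -0.072, -0.002], 0.59)]
roller_center [([0.462, -0.066, 0.075], 0.86), ([0.551, -0.008, 0.075], 0.62), ([0.375, -0.074, 0.073], 0.58)]
rest_bed [([0.526, -0.279, 0.096], 0.66)]
rest_foot [([0.576, -0.274, 0.039], 0.86)]
cradle_seat [([0.484, 0.227, 0.073], 0.78)]
cradle_lip [([0.412, 0.23, 0.068], 0.78)]
plunger_face [([0.466, -0.064, 0.076], 0.71), ([0.551, 0.223, 0.075], 0.68), ([0.559, -0.173, 0.002], 0.29)]
washer_jar [([0.424, 0.098, 0.003], 0.79)]
thread_lock [([0.559, -0.175, 0.001], 0.59)]
blue_tape [([0.568, 0.085, 0.0], 0.77)]
top [[392.2, 0.0, 276.4], [0.0, 392.2, 210.6], [0.0, 0.0, 1.0]] [-0.067  0.     0.     0.     0.   ] [[0.044, -0.978, 0.202, 0.297], [-0.999, -0.044, 0.006, -0.049], [0.003, -0.202, -0.979, 0.927], [0.0, 0.0, 0.0, 1.0]]
roller [([0.375, -0.078, 0.001], 0.91), ([0.465, -0.064, -0.003], 0.86), ([0.549, -0.01, -0.003], 0.69)]
roller_center [([0.469, -0.065, 0.074], 0.88), ([0.38, -0.077, 0.074], 0.77), ([0.553, -0.007, 0.078], 0.71), ([0.414, 0.234, 0.061], 0.67)]
rest_bed [([0.528, -0.279, 0.092], 0.79)]
rest_foot [([0.582, -0.274, 0.04], 0.66), ([0.558, -0.166, 0.002], 0.6)]
cradle_seat [([0.489, 0.23, 0.076], 0.78)]
cradle_lip [([0.415, 0.235, 0.061], 0.81)]
plunger_face [([0.553, 0.226, 0.077], 0.75)]
washer_jar [([0.422, 0.096, -0.002], 0.64)]
thread_lock [([0.561, -0.167, -0.0], 0.86)]
blue_tape [([0.575, 0.089, 0.0], 0.57), ([0.488, 0.23, 0.073], 0.51)]
1.1
```

View pics/scene0.png

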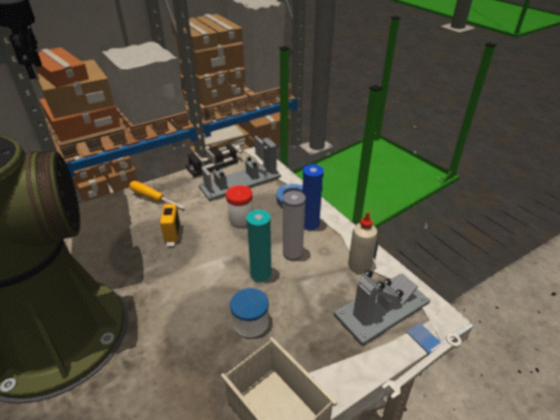

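View pics/top0.png

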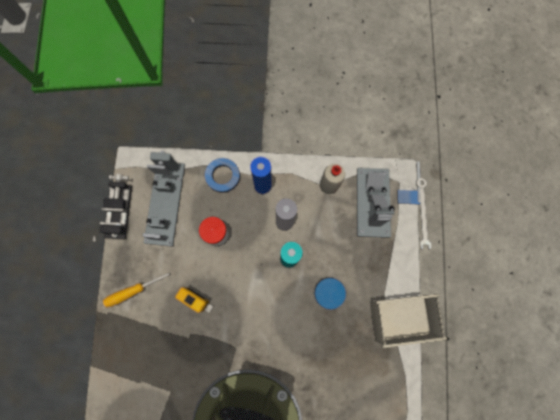

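The three roller-shaped candidates in the scene view are grey at (292,225), turquoise at (260,245) and blue at (312,197). Bare metal matches only the grey one, at about (0.466, -0.065). The cradle is at the upper left near (240,178) and the sloping rest at the lower right near (382,300). I'll confirm with a crop and get the fixture yaws from views rectified onto the plate plane.

```bash
cat > h.py <<'E'
from bench import arm
import cv2, numpy as np
from scipy.spatial.transform import Rotation as R
def proj(p,X,T=None):
    T=np.linalg.inv(p["extrinsics"] if T is None else T)
    return cv2.projectPoints(np.float64(X),cv2.Rodrigues(T[:3,:3])[0],T[:3,3],p["K"],np.float64(p["dist_coeffs"]))[0][:,0]
def rectify(p,xr,yr,z,s=0.0005,T=None):   # image up=+x, left=+y
    xs=np.arange(xr[1],xr[0],-s); ys=np.arange(yr[1],yr[0],-s)
    X,Y=np.meshgrid(xs,ys,indexing='ij')
    m=proj(p,np.stack([X,Y,0*X+z],-1).reshape(-1,3),T).reshape(*X.shape,2).astype(np.float32)
    return cv2.remap(p["color"],m,None,cv2.INTER_CUBIC)[:,:,::-1]
def wristT(p,s):
    T=np.eye(4); T[:3,:3]=R.from_rotvec(s["ee_rot"]).as_matrix(); T[:3,3]=s["tcp_pos"]; return T@np.array(p["mount"])
def rv(x,z):  # tool orientation with z along fingers, y closest to given closing line
    z=np.array(z)/np.linalg.norm(z); y=np.array(x)-np.dot(x,z)*z; y/=np.linalg.norm(y)
    return R.from_matrix(np.stack([np.cross(y,z),y,z],1)).as_rotvec()
E
python3 - <<'E'
from h import *
p=arm.snapshot("top"); q=arm.snapshot("scene")
a=rectify(p,(.38,.62),(.16,.30),.01); b=rectify(p,(.42,.66),(-.35,-.21),.01)
c=cv2.resize(q["color"][140:300,210:350,::-1],None,fx=1.7,fy=1.7*480/272/1.0*272/272) if 0 else cv2.resize(q["color"][150:290,225:345,::-1],(240,280),interpolation=cv2.INTER_CUBIC)
c=cv2.copyMakeBorder(c,0,200,0,0,cv2.BORDER_CONSTANT)
for im in (a,b):
    for k in range(0,480,40): cv2.line(im,(0,k),(6,k),(0,0,255),1)
    for k in range(0,280,40): cv2.line(im,(k,0),(k,6),(0,0,255),1)
cv2.imwrite("pics/m.png",np.hstack([a,b,c]))
# IK feasibility
def test(n,pos,z,y):
    for s in (1,-1):
        j=arm.ik(pos,rv(s*np.array(y),z)); print(n,s,None if j is None else np.round(j,2))
test("stand",[.466,-.065,.179],[0,0,-1],[0,1,0])
C=np.array([.527,-.279,.095]); d=np.array([1,0,-1])/2**.5
test("park",C-d*.104,d,[0,1,0]); test("parkup",C-d*.13+np.array([.03,0,.03]),d,[0,1,0])
for al in (0,10,15,20,25,30):
    t=np.radians(45-al); z=np.array([-np.sin(t),0,-np.cos(t)]); test(f"regrip{al}",C-.054*z,z,[0,1,0]); test(f"regup{al}",C-.134*z,z,[0,1,0])
    t=np.radians(al); z=np.array([np.sin(t),0,-np.cos(t)]); S=np.array([.487,.228,.075]); test(f"cradle{al}",S-.054*z,z,[0,1,0])
E
```

```text
Traceback (most recent call last):
cv2.error: OpenCV(4.12.0) :-1: error: (-5:Bad argument) in function 'line'
> Overload resolution failed:
>  - Layout of the output array img is incompatible with cv::Mat
>  - Expected Ptr<cv::UMat> for argument 'img'
```

```bash
sed -i 's/return cv2.remap(\(.*\))\[:,:,::-1\]/return np.ascontiguousarray(cv2.remap(\1)[:,:,::-1])/' h.py
python3 - <<'E'
from h import *
p=arm.snapshot("top"); q=arm.snapshot("scene")
a=rectify(p,(.38,.62),(.16,.30),.01); b=rectify(p,(.42,.66),(-.35,-.21),.01)
c=cv2.resize(q["color"][150:290,225:345,::-1],(240,280),interpolation=cv2.INTER_CUBIC)
c=cv2.copyMakeBorder(c,0,max(a.shape[0],b.shape[0])-280,0,0,cv2.BORDER_CONSTANT)
for im in (a,b):
    for k in range(0,480,40): cv2.line(im,(0,k),(6,k),(0,0,255),1)
    for k in range(0,280,40): cv2.line(im,(k,0),(k,6),(0,0,255),1)
f=lambda i: cv2.resize(i,(i.shape[1],c.shape[0])) if i.shape[0]!=c.shape[0] else i
print(a.shape,b.shape,c.shape)
cv2.imwrite("pics/m.png",np.hstack([f(a),f(b),c]))
def test(n,pos,z,y):
    for s in (1,-1):
        j=arm.ik(pos,rv(s*np.array(y),z)); print(n,s,None if j is None else np.round(j,2))
test("stand",[.466,-.065,.179],[0,0,-1],[0,1,0])
C=np.array([.527,-.279,.095]); d=np.array([1,0,-1])/2**.5
test("park",C-d*.104,d,[0,1,0]); test("parkup",C-d*.13+np.array([.03,0,.03]),d,[0,1,0])
for al in (0,10,15,20,25,30):
    t=np.radians(45-al); z=np.array([-np.sin(t),0,-np.cos(t)]); test(f"regrip{al}",C-.054*z,z,[0,1,0]); test(f"regup{al}",C-.134*z,z,[0,1,0])
    t=np.radians(al); z=np.array([np.sin(t),0,-np.cos(t)]); S=np.array([.487,.228,.075]); test(f"cradle{al}",S-.054*z,z,[0,1,0])
E
```

```text
(480, 280, 3) (481, 280, 3) (481, 240, 3)
stand 1 [-0.14  0.16 -0.54  0.87  0.   -0.14]
stand -1 [-0.14  0.16 -0.54  0.87  0.    3.  ]
park 1 [-0.8   0.05 -1.   -0.09  0.53 -0.63]
park -1 [-0.8   0.05 -1.   -0.09  0.53  2.51]
parkup 1 [-0.78 -0.03 -0.92  0.06  0.52 -0.61]
parkup -1 [-0.78 -0.03 -0.92  0.06  0.52  2.53]
regrip0 1 [-0.36  1.07  0.63  1.88 -0.25 -0.26]
regrip0 -1 [-0.36  1.07  0.63  1.88 -0.25  2.88]
regup0 1 None
regup0 -1 None
cradle0 1 [ 0.44  0.33 -0.45  0.79  0.    0.44]
cradle0 -1 [ 0.44  0.33 -0.45  0.79  0.   -2.7 ]
regrip10 1 [-0.38  0.9   0.4   1.65 -0.21 -0.31]
regrip10 -1 [-0.38  0.9   0.4   1.65 -0.21  2.83]
regup10 1 [-0.36  0.97  0.69  1.87 -0.2  -0.3 ]
regup10 -1 [-0.36  0.97  0.69  1.87 -0.2   2.85]
cradle10 1 [ 0.48  0.23 -0.61  0.58 -0.08  0.48]
cradle10 -1 [ 0.48  0.23 -0.61  0.58 -0.08 -2.66]
regrip15 1 [-0.39  0.82  0.29  1.53 -0.19 -0.34]
regrip15 -1 [-0.39  0.82  0.29  1.53 -0.19  2.8 ]
regup15 1 [-0.37  0.86  0.53  1.74 -0.18 -0.32]
regup15 -1 [-0.37  0.86  0.53  1.74 -0.18  2.82]
cradle15 1 [ 0.51  0.18 -0.69  0.46 -0.13  0.5 ]
cradle15 -1 [ 0.
[... 218 characters left out ...]
0.16  2.79]
cradle20 1 [ 0.54  0.15 -0.77  0.35 -0.18  0.51]
cradle20 -1 [ 0.54  0.15 -0.77  0.35 -0.18 -2.63]
regrip25 1 [-0.41  0.67  0.09  1.31 -0.14 -0.39]
regrip25 -1 [-0.41  0.67  0.09  1.31 -0.14  2.75]
regup25 1 [-0.4   0.67  0.27  1.49 -0.13 -0.38]
regup25 -1 [-0.4   0.67  0.27  1.49 -0.13  2.76]
cradle25 1 [ 0.57  0.12 -0.85  0.23 -0.23  0.53]
cradle25 -1 [ 0.57  0.12 -0.85  0.23 -0.23 -2.61]
regrip30 1 [-0.43  0.6  -0.    1.2  -0.11 -0.42]
regrip30 -1 [-0.43  0.6  -0.    1.2  -0.11  2.72]
regup30 1 [-0.42  0.58  0.15  1.38 -0.11 -0.41]
regup30 -1 [-0.42  0.58  0.15  1.38 -0.11  2.74]
cradle30 1 [ 0.6   0.1  -0.93  0.1  -0.29  0.54]
cradle30 -1 [ 0.6   0.1  -0.93  0.1  -0.29 -2.6 ]
```

View pics/m.png

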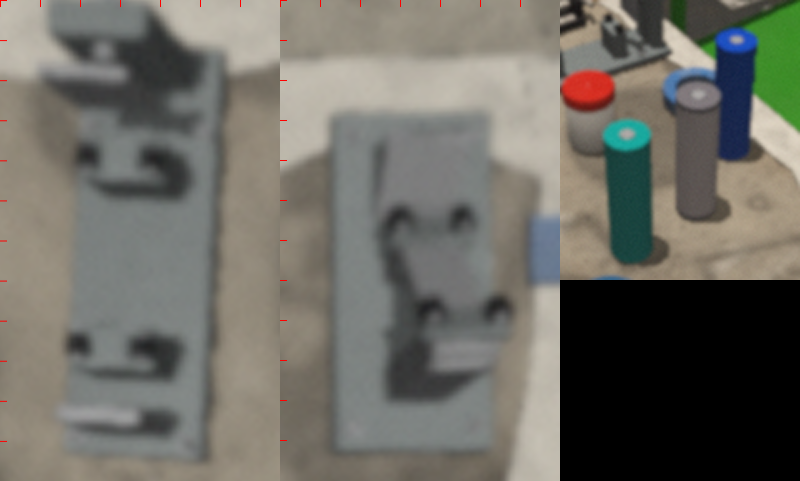

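The crop shows three rollers: turquoise at (628,190), bare-metal grey at (697,150) and blue at (736,95). The grey one is the target, at world (0.466, -0.065). In the rectified views the rest plate has yaw ≈ 0° with its centre line at y ≈ -0.276. The cradle has yaw ≈ -3° with its seat at about (0.487, 0.2285). Next I'll move, looking at the cradle and then the roller with the wrist camera.

```bash
python3 - <<'E'
from h import *
def look(names,tag):
    s=arm.get_state(); p=arm.snapshot("wrist"); T=wristT(p,s)
    cv2.imwrite(f"pics/{tag}.png",p["color"][:,:,::-1])
    np.savez(f"pics/{tag}.npz",color=p["color"],K=p["K"],dist_coeffs=p["dist_coeffs"],T=T)
    for n in names: print(n,[(np.round(d["position"],4).tolist(),round(d["p"],2)) for d in arm.place_of(p,n)])
    print("cam",np.round(T[:3,3],3),"axis",np.round(T[:3,2],2),arm.get_state()["t"])
arm.grip(.07,110)
dn=rv([0,1,0],[0,0,-1])
arm.move_to([.44,.228,.34],dn); look(["cradle_seat","cradle_lip","plunger_face"],"wc")
b=np.radians(15); z=np.array([-np.sin(b),0,-np.cos(b)]); G=np.array([.466,-.065,.125])
arm.move_to(G-.054*z+[0,0,.13],rv([0,1,0],z)); look(["roller","roller_center"],"wr")
C=np.array([.5265,-.276,.095]); d=np.array([1,0,-1])/2**.5; n=np.array([1,0,1])/2**.5
g=np.radians(60); z2=np.array([np.cos(g),0,-np.sin(g)])
for k,dd in (("park",0),("up",.04)):
    print(k,arm.ik(C-.05*d+n*dd-.054*z2,rv([0,1,0],z2)))
E
```

```text
cradle_seat [([0.4868, 0.2331, 0.0807], 0.62)]
cradle_lip [([0.4093, 0.2325, 0.0616], 0.62)]
plunger_face [([0.4653, -0.0619, 0.0789], 0.7)]
cam [0.368 0.228 0.41 ] axis [ 0.28 -0.   -0.96] 3.4833
roller [([0.3792, -0.0752, -0.0007], 0.87), ([0.4609, -0.0635, -0.0015], 0.77), ([0.5488, -0.0094, 0.0029], 0.63)]
roller_center [([0.4642, -0.0623, 0.0717], 0.93), ([0.5526, -0.0053, 0.0761], 0.89), ([0.3722, -0.0719, 0.0734], 0.89)]
cam [ 0.429 -0.065  0.394] axis [ 0.02 -0.   -1.  ] 4.7667
park [-0.68914144  0.06255798 -0.78957223  0.29948188  0.3235532  -0.61973757]
up [-0.64970992  0.06268021 -0.71220156  0.3650065   0.30729108 -0.58195068]
```

```bash
python3 - <<'E'
from h import *
L=lambda t:{**(d:=dict(np.load(f"pics/{t}.npz"))),"extrinsics":d["T"]}
a=rectify(L("wc"),(.38,.62),(.16,.30),.01); b=rectify(L("wr"),(.42,.52),(-.12,-.01),.15,.00025)
for k in range(0,480,40): cv2.line(a,(0,k),(6,k),(0,0,255),1)
for k in range(0,280,40): cv2.line(a,(k,0),(k,6),(0,0,255),1)
b=cv2.resize(b,(440,400)); cv2.circle(b,(220,220),88,(0,0,255),1) # expected r 22mm at (.465,-.065)
b=cv2.copyMakeBorder(b,0,a.shape[0]-400,0,0,cv2.BORDER_CONSTANT)
cv2.imwrite("pics/m2.png",np.hstack([a,b]))
E
```

```text
(no output)
```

View pics/m2.png

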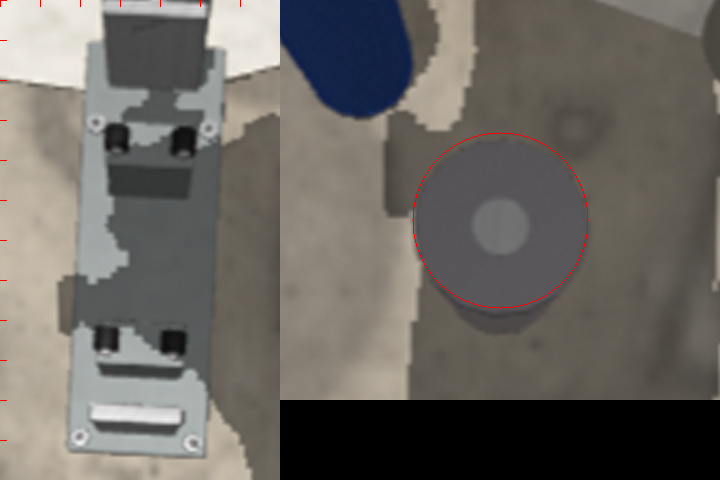

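The wrist view puts the roller top at pixel (500,226), world (0.4635, -0.065). The cradle plate corners at (90,42), (226,50), (206,457) and (68,450) give 205 mm length (206 stated) and yaw -2.9°. The lip inner edge gives the seat at about (0.4865, 0.227). Next: grasp, lift and park.

```bash
cat >> h.py <<'E'
C=np.array([.5265,-.276,.095]); d=np.array([1,0,-1])/2**.5; n=np.array([1,0,1])/2**.5
Y=[0,1,0]
def st(t=""):
    s=arm.get_state(); print(t,round(s["t"],2),np.round(s["tcp_pos"],4),np.round(s["ft_force"],1),round(s["grip_width"],4),np.round(s["finger_force"],1)); return s
E
python3 - <<'E'
from h import *
b=np.radians(15); z=np.array([-np.sin(b),0,-np.cos(b)]); G=np.array([.4635,-.065,.125]); o=rv(Y,z)
g=np.radians(60); z2=np.array([np.cos(g),0,-np.sin(g)]); o2=rv(Y,z2)
pre=C-.05*d-.012*d+.04*n-.054*z2
print(arm.ik(pre+[0,0,.12],o2))
arm.servo_line(G-.054*z+[0,0,.06],o,rate=.15)
print(arm.servo_line(G-.054*z,rate=.1,guard=8)); arm.grip(.03,110); st("grip")
arm.servo_line(G-.054*z+[0,0,.165],rate=.15); st("lift")
arm.move_to(pre+[0,0,.12],o2); st("high")
arm.servo_line(pre,rate=.12); s=st("pre")
print(arm.servo_line(pre-.046*n,rate=.03,guard=4)); s=st("down"); t=np.array(s["tcp_pos"])
print("n-offset",(t-pre)@n+.04, "d",(t-pre)@d)
q=arm.snapshot("scene"); cv2.imwrite("pics/s1.png",cv2.resize(q["color"][180:360,260:460,::-1],(800,720))[:600])
E
```

```text
[-0.66112989 -0.06702006 -0.52156918  0.68866165  0.31204396 -0.59285319]
False
grip 6.5 [ 0.4781 -0.0649  0.1783] [-0.8  0.6  6.2] 0.0424 110.8
lift 7.75 [ 0.4771 -0.065   0.3413] [-0.3  0.2 -2.2] 0.0419 111.4
high 8.62 [ 0.4834 -0.2753  0.3331] [-0.1  0.2 -1.8] 0.042 111.4
pre 9.78 [ 0.4846 -0.2762  0.2147] [ 0.5 -0.  -2.6] 0.0418 111.4
True
down 10.97 [ 0.4561 -0.2762  0.1859] [ 3.2 -1.7  0.9] 0.0421 111.6
n-offset 0.0005361739769191784 d 0.00010993325302742149
```

View pics/s1.png

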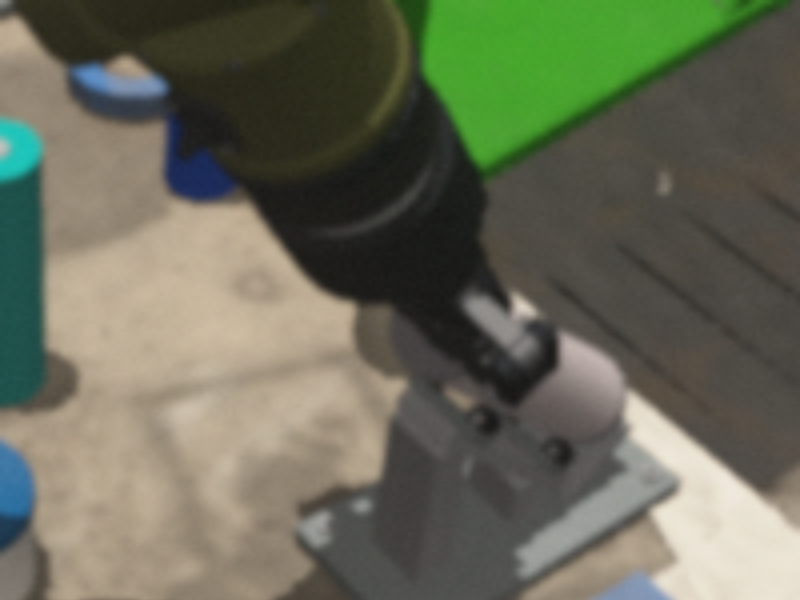

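The roller is over the saddles at the expected height, with the lower end just short of the foot plate. Next: slide it down to the foot, release, back off, and look from the regrip approach.

```bash
python3 - <<'E'
from h import *
s=st(); t0=np.array(s["tcp_pos"])
print(arm.servo_line(t0+.02*d,rate=.03,guard=6)); s=st("foot"); t=np.array(s["tcp_pos"]); print("slid",(t-t0)@d)
arm.grip(.075); arm.sleep(.3); st("open")
g=np.radians(60); z2=np.array([np.cos(g),0,-np.sin(g)])
arm.servo_line(t-.13*z2,rate=.15); st("back")
p=arm.snapshot("scene")
for nm in ("roller","roller_center"): print(nm,[(np.round(x["position"],4).tolist(),round(x["p"],2)) for x in arm.place_of(p,nm)])
al=20; a=np.radians(45-al); z3=np.array([-np.sin(a),0,-np.cos(a)]); o3=rv(Y,z3)
arm.move_to(C-.054*z3+.12*np.array([0,0,1])+np.array([.03,0,0]),o3); s=st("over")
w=arm.snapshot("wrist"); T=wristT(w,s)
for nm in ("roller_center","rest_foot"): print(nm,[(np.round(x["position"],4).tolist(),round(x["p"],2)) for x in arm.place_of(w,nm)])
im=w["color"][:,:,::-1].copy()
for k in (-.075,0,.075):   # expected roller outline
  th=np.linspace(0,2*np.pi,60); P=C+k*d+.022*(np.cos(th)[:,None]*n+np.sin(th)[:,None]*np.array(Y))
  cv2.polylines(im,[np.int32(proj(w,P,T))],True,(0,0,255),1)
cv2.imwrite("pics/w2.png",im)
E
```

```text
11.03 [ 0.4561 -0.2762  0.1859] [ 2.3 -0.8  1.9] 0.0422 111.6
True
foot 11.47 [ 0.4639 -0.2766  0.1781] [-2.2 -1.6  4.7] 0.0417 112.3
slid 0.011013459166390623
open 12.2 [ 0.4645 -0.2775  0.1793] [-0.2  0.7  0.6] 0.0747 0.0
back 13.21 [ 0.3988 -0.2764  0.29  ] [-0.3 -0.3  0.4] 0.0748 0.0
roller [([0.5485, -0.0081, 0.0011], 0.91), ([0.5845, -0.2794, 0.0422], 0.78), ([0.3731, -0.0742, -0.0017], 0.78)]
roller_center [([0.3747, -0.0747, 0.0746], 0.77), ([0.5263, -0.278, 0.094], 0.71), ([0.5514, -0.009, 0.0787], 0.67)]
over 14.47 [ 0.5791 -0.2763  0.2639] [-0.7  0.2  0.7] 0.0749 0.0
roller_center [([0.3735, -0.0726, 0.075], 0.7), ([0.5525, -0.0054, 0.0748], 0.67), ([0.529, -0.274, 0.0934], 0.61)]
rest_foot []
```

View pics/w2.png

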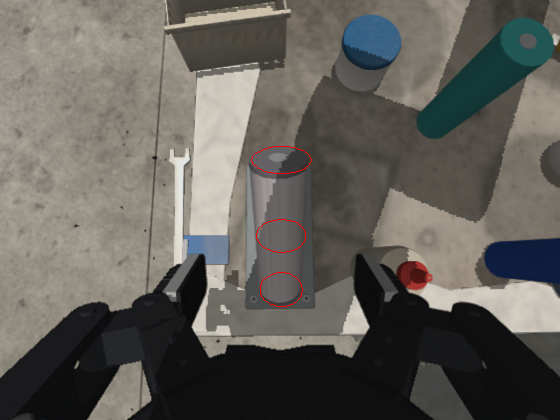

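The parked roller lines up with the predicted outline: upper end at (281,160), middle at (281,236), lower end at (281,288) on the foot plate. Next: regrip across the middle, lift, and bring it level above the cradle.

```bash
cat >> h.py <<'E'
a3=np.radians(25); z3=np.array([-np.sin(a3),0,-np.cos(a3)]); o3=rv(Y,z3)
psi=np.radians(-2.9); ux=np.array([np.cos(psi),np.sin(psi),0]); uy=np.array([-np.sin(psi),np.cos(psi),0]); uz=np.array([0,0,1.])
z4=np.sin(np.radians(20))*ux-np.cos(np.radians(20))*uz; o4=rv(uy,z4)
S=np.array([.4865,.227,.075])
def cr(x,z,y=0): return S+x*ux+y*uy+z*uz-.054*z4   # TCP for roller centre offset in cradle frame
E
python3 - <<'E'
from h import *
C2=C-.001*d; W=np.array([.47,-.27,.30])
print([arm.ik(x,o) is not None for x,o in ((C2+.04*n+.05*uz-.054*z3,o3),(W-.054*z4,o4),(cr(-.015,.22),o4),(cr(-.015,.022),o4))])
arm.servo_line(C2-.134*z3,o3,rate=.2)
print(arm.servo_line(C2-.054*z3,rate=.1,guard=8)); st("at")
arm.grip(.03,110); st("grip")
arm.servo_line(C2+.04*n-.004*d-.054*z3,rate=.08); st("lift")
arm.servo_line(C2+.04*n-.004*d+.05*uz-.054*z3,rate=.15)
arm.move_to(W-.054*z4,o4); st("level")
arm.move_to(cr(-.015,.22),o4); st("over")
arm.servo_line(cr(-.015,.06),rate=.15); st("hover")
q=arm.snapshot("scene"); t=arm.snapshot("top")
A=cv2.resize(q["color"][110:230,160:320,::-1],(533,400)); B=cv2.resize(t["color"][130:260,110:230,::-1],(267,400))
cv2.imwrite("pics/s3.png",np.hstack([A,B]))
E
```

```text
[True, True, True, True]
False
at 15.95 [ 0.5492 -0.2762  0.1455] [ 0.  -0.9 -0.4] 0.0752 0.0
grip 16.36 [ 0.5495 -0.277   0.146 ] [ 1.5 -3.4  5.6] 0.0413 110.4
lift 17.01 [ 0.5738 -0.2758  0.1751] [-0.6 -0.4 -2.1] 0.0413 111.2
level 18.48 [ 0.4516 -0.2691  0.3499] [-0.3  0.1 -3.5] 0.0413 111.2
over 20.28 [0.4534 0.2282 0.3455] [-0.2 -0.9 -3.1] 0.0414 111.2
hover 21.5 [0.4537 0.2289 0.1866] [-0.3  0.8 -1.9] 0.0414 111.2
```

View pics/s3.png

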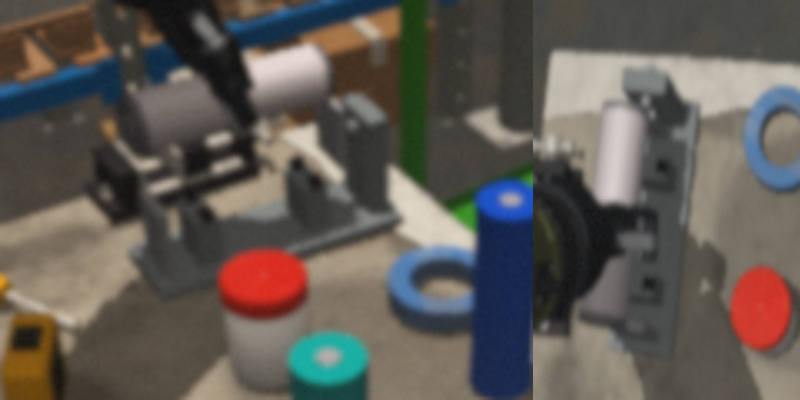

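The roller is held level above the cradle, in line with its plate: near end at (150,125), far end at (310,70). Next: lower to just above the lip, sense the pad, and press.

```bash
python3 - <<'E'
from h import *
cx=lambda s:np.round([(np.array(s["tcp_pos"])-cr(0,0))@u for u in (ux,uy,uz)],4)
print(arm.servo_line(cr(-.015,.022),rate=.08,guard=6)); s=st("low"); print(cx(s))
arm.sleep(.2); f0=np.array(arm.get_state()["ft_force"])
print(arm.servo_line(cr(.004,.022),rate=.02,guard=2.5)); s=st("touch"); c=cx(s); print(c)
for x in np.arange(c[0]+.003,.0075,.003):
    h=arm.servo_line(cr(x,.022),rate=.03,guard=8); s=arm.get_state(); print(h,cx(s),np.round(np.array(s["ft_force"])-f0,1)@ux)
    if h or abs((np.array(s["ft_force"])-f0)@ux)>8.3: break
q=arm.snapshot("scene"); cv2.imwrite("pics/s4.png",cv2.resize(q["color"][110:230,160:320,::-1],(800,600)))
E
```

```text
False
low 22.23 [0.4533 0.2288 0.148 ] [-0.8 -0.1 -2.7] 0.0413 111.2
[-0.0148  0.0001  0.0222]
True
touch 22.88 [0.4572 0.2281 0.1468] [-0.4 -0.3 -3. ] 0.0414 111.3
[-0.0109 -0.0003  0.021 ]
False [-0.0091 -0.0006  0.021 ] -4.613032274642934
False [-0.006  -0.0006  0.0211] -5.491642520078016
False [-0.0032 -0.0006  0.021 ] -6.439768937185489
False [-0.0004 -0.0006  0.0209] -6.884790326128205
False [ 0.0024 -0.0007  0.0208] -8.123727906810599
False [ 0.0052 -0.0007  0.0208] -8.563690001745645
```

View pics/s4.png

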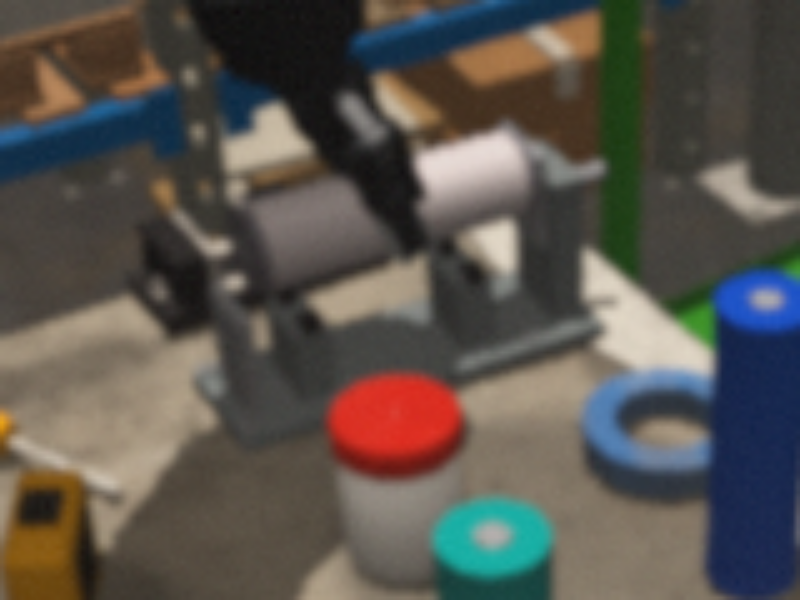

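The force rose from 4.6 to 8.6 N, matching pad travel of about 15 mm against the 17 mm stop. The near end has cleared the lip at (245,290). Now I'll lower it.

```bash
python3 - <<'E'
from h import *
cx=lambda s:np.round([(np.array(s["tcp_pos"])-cr(0,0))@u for u in (ux,uy,uz)],4)
arm.servo_line(cr(.0045,.021),rate=.03)
print(arm.servo_line(cr(.0045,-.004),rate=.025,guard=8)); s=st("down"); c=cx(s); print(c)
q=arm.snapshot("scene"); w=arm.snapshot("wrist")
A=cv2.resize(q["color"][120:210,180:300,::-1],(400,300)); B=cv2.resize(w["color"][:,:,::-1],(400,300))
cv2.imwrite("pics/s5.png",np.hstack([A,B]))
E
```

```text
True
down 25.47 [0.4722 0.2285 0.1275] [-2.7  1.5  4.5] 0.041 112.3
[0.0041 0.0007 0.0017]
```

View pics/s5.png

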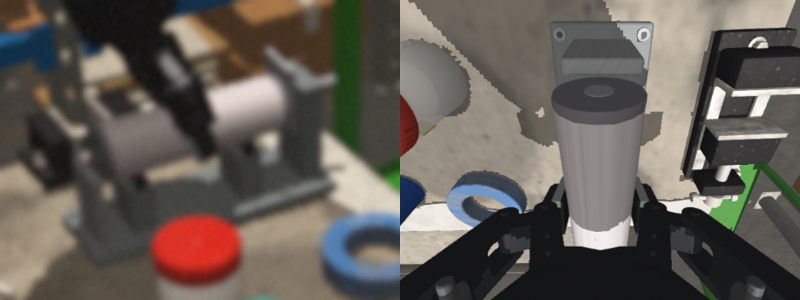

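The wrist view shows the near end behind the lip and the roller between the fingers, about 1.7 mm above my nominal seat height. Next I'll work it down, bring it back to the lip, and check.

```bash
python3 - <<'E'
from h import *
cx=lambda s:np.round([(np.array(s["tcp_pos"])-cr(0,0))@u for u in (ux,uy,uz)],4)
def go(x,z,g,y=0,r=.02,t=""):
    h=arm.servo_line(cr(x,z,y),rate=r,guard=g); arm.sleep(.15); s=st(t); print(h,cx(s)); return s
arm.sleep(.2); print(cx(st("rest")))
go(.0045,-.003,12,t="press")
go(.001,-.002,12,t="back")
go(-.003,-.002,9,t="back2")
go(-.001,-.003,15,t="press2")
E
```

```text
rest 25.77 [0.472  0.2285 0.1274] [-1.9  1.5  6.2] 0.0413 112.3
[0.0039 0.0008 0.0017]
press 26.12 [0.4725 0.2289 0.127 ] [-4.8  0.3  9. ] 0.041 112.6
True [0.0044 0.0012 0.0013]
back 26.52 [0.4723 0.229  0.1269] [-2.6 -0.9 13.9] 0.0414 113.1
False [0.0042 0.0013 0.0012]
back2 27.02 [0.4684 0.2293 0.1269] [-2.1 -0.9 11.5] 0.0415 112.2
False [0.0003 0.0014 0.0012]
press2 27.38 [0.4688 0.2293 0.1269] [-6.3 -0.7 11.1] 0.0415 113.0
True [0.0007 0.0014 0.0012]
```

```bash
python3 - <<'E'
from h import *
cx=lambda s:np.round([(np.array(s["tcp_pos"])-cr(0,0))@u for u in (ux,uy,uz)],4)
def go(x,z,g,y=0,r=.02,t=""):
    h=arm.servo_line(cr(x,z,y),rate=r,guard=g); arm.sleep(.1); s=st(t); print(h,cx(s)); return s
for y in (.0015,.003,.0015,.0005): go(-.001,-.002,15,y=y,t=f"y{y}")
q=arm.snapshot("scene"); 
for p in (q,arm.snapshot("top")):
    for nm in ("roller_center","plunger_face","cradle_seat"): print(nm,[(np.round(x["position"],4).tolist(),round(x["p"],2)) for x in arm.place_of(p,nm) if x["position"][1]>.15])
im=q["color"][:,:,::-1].copy()
im=cv2.resize(im,None,fx=5,fy=5,interpolation=cv2.INTER_CUBIC)
for k in (-.075,.075):
  th=np.linspace(0,2*np.pi,60); P=S+[0,0,.0]+k*ux+.022*(np.cos(th)[:,None]*uz+np.sin(th)[:,None]*uy)
  cv2.polylines(im,[np.int32(proj(q,P)*5+2)],True,(0,0,255),1)
cv2.imwrite("pics/s6.png",im[600:1050,900:1550])
E
```

```text
y0.0015 27.73 [0.4688 0.2296 0.1267] [-13.8  -4.4  25.7] 0.0412 115.2
False [0.0007 0.0017 0.0009]
y0.003 28.08 [0.4688 0.2299 0.1267] [-14.  -10.3  27.8] 0.0416 115.2
False [0.0007 0.002  0.0009]
y0.0015 28.43 [0.4688 0.2296 0.1267] [-13.5  -6.5  24.6] 0.0415 114.4
False [0.0007 0.0017 0.001 ]
y0.0005 28.78 [0.4689 0.2294 0.1268] [-13.7  -2.1  23.4] 0.0412 114.1
False [0.0007 0.0015 0.001 ]
roller_center [([0.4903, 0.2313, 0.0767], 0.66)]
plunger_face [([0.5603, 0.2201, 0.073], 0.53), ([0.486, 0.2287, 0.0726], 0.47)]
cradle_seat [([0.4858, 0.2274, 0.0731], 0.57)]
roller_center [([0.4904, 0.2249, 0.0749], 0.66)]
plunger_face [([0.564, 0.2238, 0.073], 0.7)]
cradle_seat [([0.4884, 0.2282, 0.0726], 0.59), ([0.4938, 0.2258, 0.0754], 0.16)]
```

View pics/s6.png

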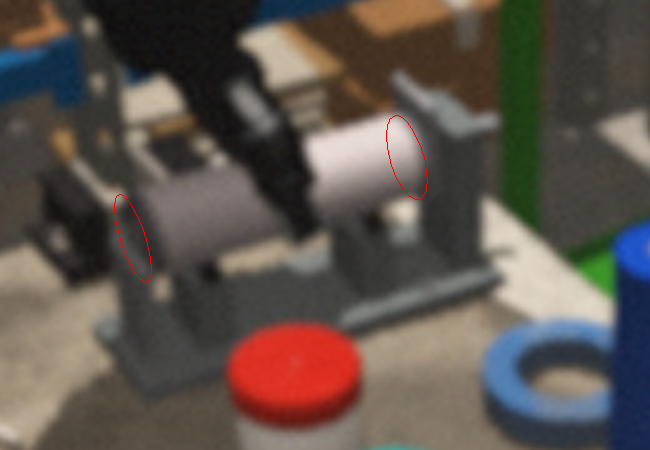

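The roller is down hard on the saddles (24 N with no further travel) but looks 1–2 mm off the lip, held by friction from my press. I'll ease the press and slide it back onto the lip.

```bash
python3 - <<'E'
from h import *
cx=lambda s:np.round([(np.array(s["tcp_pos"])-cr(0,0))@u for u in (ux,uy,uz)],4)
def go(x,z,g,y=0,r=.02,t=""):
    h=arm.servo_line(cr(x,z,y),rate=r,guard=g); arm.sleep(.15); s=st(t); print(h,cx(s)); return s
go(.0007,.0010,None,.0015,t="ease")
go(.0007,.0014,None,.0015,t="ease2")
for x in (-.001,-.0025,-.004,-.0055):
    s=go(x,.0012,10,.0015,t=f"x{x}")
    if s["ft_force"][0]>4: break
E
```

```text
ease 29.67 [0.469  0.2293 0.1273] [-7.7 -2.5  7.4] 0.0416 112.0
False [0.0009 0.0014 0.0015]
ease2 30.07 [0.469  0.2293 0.1273] [-5.6 -1.5  4.5] 0.0414 111.9
False [0.0008 0.0014 0.0016]
x-0.001 30.47 [0.4679 0.2294 0.1274] [ 1.  -3.6  0.6] 0.0413 111.6
False [-0.0002  0.0015  0.0016]
x-0.0025 30.87 [0.4677 0.2295 0.1278] [ 7.9 -3.2 -4.2] 0.0414 112.4
False [-0.0005  0.0015  0.002 ]
```

The lip is felt at x ≈ -0.5 mm, so the roller is home axially. Next: press down, soften the grip, work it sideways a little, then let go.

```bash
python3 - <<'E'
from h import *
cx=lambda s:np.round([(np.array(s["tcp_pos"])-cr(0,0))@u for u in (ux,uy,uz)],4)
def go(x,z,g,y=0,r=.02,t=""):
    h=arm.servo_line(cr(x,z,y),rate=r,guard=g); arm.sleep(.1); s=st(t); print(h,cx(s)); return s
go(-.001,.0005,15,.0015,t="press")
arm.grip(.03,25); arm.sleep(.2); print(cx(st("soft")))
for y in (.003,0,.0025,.0005,.0015): go(-.001,.0002,15,y,t=f"y{y}")
arm.grip(.03,20); arm.sleep(.2); s=st("soft2")
arm.grip(.075); arm.sleep(.3); st("open")
t=np.array(s["tcp_pos"]); arm.servo_line(t-.12*z4,rate=.12); s=st("back")
arm.servo_line(cr(-.10,.20),rv(uy,-uz),rate=.25); s=st("look")
w=arm.snapshot("wrist"); T=wristT(w,s); q=arm.snapshot("scene")
for p in (q,w):
    for nm in ("roller_center","plunger_face"): print(nm,[(np.round(x["position"],4).tolist(),round(x["p"],2)) for x in arm.place_of(p,nm) if x["position"][1]>.15])
A=cv2.resize(q["color"][120:210,180:300,::-1],(400,300),interpolation=cv2.INTER_CUBIC)
im=w["color"][:,:,::-1].copy()
cv2.imwrite("pics/raw_end.png",im)
for k in (-.075,.075):
  th=np.linspace(0,2*np.pi,60); P=S+[0,.0015,.001]+k*ux+.022*(np.cos(th)[:,None]*uz+np.sin(th)[:,None]*uy)
  cv2.polylines(im,[np.int32(proj(w,P,T))],True,(0,0,255),1)
cv2.imwrite("pics/s7.png",np.hstack([A,cv2.resize(im,(400,300))]))
E
```

```text
press 31.22 [0.4679 0.2297 0.1272] [-1.8 -2.8  7.8] 0.0413 114.8
False [-0.0002  0.0017  0.0014]
soft 31.63 [0.4679 0.2296 0.1272] [-1.8 -3.   8. ] 0.0414 114.8
[-0.0002  0.0017  0.0014]
y0.003 31.98 [0.4679 0.23   0.127 ] [-4.9 -8.3 12.6] 0.0415 115.2
False [-0.0003  0.0021  0.0013]
y0 32.38 [0.4679 0.2294 0.1272] [-2.6  1.7  8.5] 0.0414 113.8
False [-0.0002  0.0014  0.0014]
y0.0025 32.76 [0.4679 0.2299 0.1271] [-3.7 -7.7 12.4] 0.0411 115.0
False [-0.0003  0.002   0.0013]
y0.0005 33.11 [0.4679 0.2295 0.1271] [-2.3 -1.2  7.6] 0.0417 114.0
False [-0.0002  0.0016  0.0014]
y0.0015 33.46 [0.4679 0.2297 0.1271] [-2.8 -3.8 11.6] 0.0414 114.5
False [-0.0002  0.0018  0.0014]
soft2 33.88 [0.4679 0.2297 0.1271] [-3.9 -3.5 10.2] 0.0415 114.5
open 34.6 [0.4671 0.2295 0.1259] [-0.3  0.3  0.5] 0.0749 0.0
back 35.76 [0.4266 0.2315 0.2392] [ 0.2  0.1 -0.2] 0.075 0.0
look 36.37 [0.3686 0.2329 0.3245] [-0.   0.1 -0.5] 0.0746 0.0
roller_center [([0.4884, 0.2258, 0.0764], 0.76)]
plunger_face [([0.5608, 0.2222, 0.0752], 0.66)]
roller_center [([0.4881, 0.2299, 0.0719], 0.87)]
plunger_face [([0.5629, 0.2237, 0.0721], 0.43)]
```

View pics/s7.png

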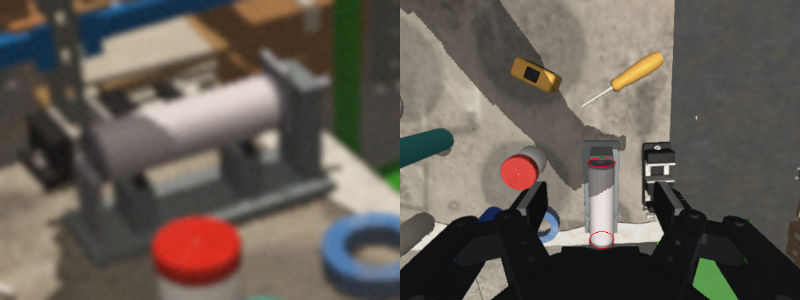

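The roller is released, lying on both saddles between the lip and the pressed-back pad; the pad face at about (0.562, 0.223) is the home position. To be sure the spring isn't holding one end up, I'll tap each end lightly with closed fingers and compare the heights.

```bash
python3 - <<'E'
from h import *
o5=rv(uy,-uz); tip=lambda x,z: S+x*ux+.0015*uy+(.022+.073+z)*uz
print([arm.ik(tip(x,.0),o5) is not None for x in (-.045,.045)])
arm.grip(0,30)
for x in (-.045,.04,-.045):
    arm.servo_line(tip(x,.025),o5,rate=.2); arm.sleep(.1)
    h=arm.servo_line(tip(x,-.006),rate=.03,guard=9); arm.sleep(.1); s=st(f"x{x}")
    print(h,"tip z over nominal top",round((np.array(s["tcp_pos"])-tip(x,0))@uz,4))
    arm.servo_line(np.array(s["tcp_pos"])+[0,0,.025],rate=.1)
arm.servo_line(cr(-.12,.25),o5,rate=.25); s=st("clear")
for c in ("scene","top"):
    p=arm.snapshot(c)
    for nm in ("roller_center","plunger_face","washer_jar","thread_lock","blue_tape"): print(nm,[(np.round(x["position"],3).tolist(),round(x["p"],2)) for x in arm.place_of(p,nm)][:3])
E
```

```text
[True, True]
x-0.045 39.28 [0.4413 0.2308 0.169 ] [-1.8 -0.1  6.5] -0.0002 3.2
True tip z over nominal top -0.001
x0.04 41.27 [0.5265 0.2262 0.1693] [-1.1 -0.8  5.8] 0.0004 2.8
True tip z over nominal top -0.0007
x-0.045 43.27 [0.4414 0.2307 0.169 ] [-1.  -0.9  6.3] 0.0005 3.3
True tip z over nominal top -0.001
clear 44.65 [0.3481 0.2338 0.3744] [-0.1 -0.4 -0.2] 0.0003 0.0
roller_center [([0.374, -0.075, 0.069], 0.86), ([0.55, -0.01, 0.077], 0.7), ([0.486, 0.23, 0.075], 0.69)]
plunger_face [([0.56, 0.223, 0.072], 0.44)]
washer_jar [([0.422, 0.098, 0.004], 0.62), ([0.569, 0.087, -0.003], 0.4)]
thread_lock [([0.559, -0.175, 0.001], 0.57)]
blue_tape [([0.571, 0.089, 0.001], 0.7)]
roller_center [([0.377, -0.078, 0.073], 0.93), ([0.493, 0.225, 0.076], 0.88), ([0.552, -0.007, 0.074], 0.66)]
plunger_face [([0.562, 0.226, 0.076], 0.43)]
washer_jar [([0.422, 0.098, -0.001], 0.96), ([0.486, 0.232, 0.076], 0.66)]
thread_lock [([0.562, -0.167, 0.001], 0.84)]
blue_tape []
```

Both ends are level to 0.3 mm and at seat height, and the jar, bottle and tape are where they were. Handing in.

```bash
python3 -c "
from bench import arm
print(arm.job_done())"
```

```text
the job is handed in; nothing more can be done
None
```

The job is handed in, no verdict returned: the grey roller was parked on the sloping rest, taken again across its middle and seated in the cradle, level to 0.3 mm and against the lip with the pad pressed back, the other things unmoved, about 45 s used; I viewed 11 pictures, one over the limit of 10.

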